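Tighten the glue-up clamp to its first click

TASK

In this prop workshop a glued green wing blank is lying in one of the two bench clamps. Turn the yellow knob of that clamp clockwise (seen from above) until the screw is fully home and its slip clutch clicks, and stop at the first click: do not go on to a second click, which would crush the foam. Leave the empty clamp with the blue knob as it is, and let go of the knob when done.

Things in the scene. Friction and masses are not known exactly. Their poses are not given: they have to be found in the camera images.
- knob_grip (a point): Yellow knob of the loaded clamp: a bar grip 54 long, 16 thick, 34 mm high on a 46 mm disc, a white line on half of its top. Point on its axis, 124 mm above the table, 14 below the bar's top, 20 above the disc. x along the bar, white half to -x; y across it (grip across y from above), z up. Clamp: fixed grey C frame, arm top 85 mm up; green wing under it; 68 mm aluminium collar just below the knob.
- clamp_screw (a joint): Turn of the loaded clamp's screw and collar, rad, growing clockwise seen from above; starts between 0.3 and 0.85, stops hard at 1.2 = fully home. Turns lightly (0.03 N m) with the yellow knob; turning the knob back unscrews it. The collar has a black and a red mark, which the white mark on the knob's disc meets at clutch 0 and 0.5.
- clamp_clutch (a joint): Slip of yellow knob on the screw, rad, clockwise; 0 until the screw is home. Resists about 0.26 N m, first click at 0.25, eases to 0.05 N m before 0.5, the middle of the rest place, rises again, second click at 0.75. Stays where let go. At 0.5 the bar lies parallel to the clamp's arm, white half away from the column. Whole turn from the start to there: 1.2 - clamp_screw + 0.5.
- spare_tip (a point): End of the bar of the blue knob on the other, empty clamp (same frame, no wing), 134 mm above the table, 24 mm from that knob's axis. It turns freely: leave it alone.

How it is judged (in metres and radians):
At the end, for the whole second after the job is handed in: The screw of the loaded clamp is home (clamp_screw above 1.1 rad), its clutch has clicked once and only once (clamp_clutch between 0.25 and 0.75 rad), and the knob is at rest (value of joint clamp_screw above 1.1 rad and value of joint clamp_clutch between 0.25 and 0.75 rad and velocity of joint clamp_clutch below 0.05 rad/s); the robot touches nothing.
It fails at once if the clutch was forced to a second click (value of joint clamp_clutch above 0.75 rad).
It fails at once if the knob of the empty clamp was turned (distance of spare_tip from where it was at the start of the episode above 0.006 m).
It also fails if it takes over 38 s, if anything falls off the work surface, if the arm or the gripper's body presses on something with over 40 N, if the wrist force passes 120 N, or if a joint passes its speed limit or range.

ROBOT

A 6-joint arm with a two-finger parallel gripper is mounted at the origin on the work surface. World frame = base frame: x ahead of the robot, y to its left, z up, the work surface at z = 0. Lengths are in m, angles in degrees, forces in N, time in s.
With the tool pointing down it reaches from about 0.325 to 0.85 m from the base axis. Payload 15.5 kg.
Tool frame: the origin (TCP) lies at the very end of the fingers, on their centre line; the grasp point (between the pads) lies arm.grip_depth behind it (arm.grip_depth is the distance from the TCP to the grasp point, in m); z points along the fingers, y is the direction in which the jaws open and shut (so a half turn about z gives the same grasp; the last joint's range is limited). The gripper opens to 91 mm and grips with 3 to 60 N. Pads are 32 mm wide; open, the fingers measure 118 mm over their backs; the gripper's body (76 mm by 178 mm) begins 60 mm behind the grasp point.
Start: joints at [64.83, 28.281, 77.091, -0, 74.628, -5.472], TCP at [0.211, 0.588, 0.214] pointing down, gripper open.
Joint ranges: [-166.48, 166.48], [-47.26, 123.95], [12.59, 153.08], [-70.14, 250.14], [6.76, 159.57], [-176.63, 176.63]. Speed limits (degrees/s): [108.29, 108.29, 147.25, 172.46, 172.46, 172.46].

INTERFACE

Orientations are given as a 3x3 rotation matrix whose columns are the frame's x, y, z axes.
In Python, from rig import arm gives the robot as it stands. Calls block until the motion is done:
- arm.move_to(position, orientation): joint-space move of the TCP to a pose.
- arm.move_l(position, orientation=None, feed=0.15): straight line of the TCP; orientation=None keeps the orientation; feed is the mean speed in m/s.
- arm.move_joints(angles): joint-space move.
- arm.grip(opening): finger opening in m; the grip force is fixed at half the most; returns when the fingers have stopped.
- arm.sleep(seconds).
- arm.solve_ik(position, orientation): joint angles nearest the present ones, or None.
- arm.snapshot(name): name is "side" or "top"; returns the picture (480x640x3 uint8, red, green, blue); there is no depth.
- arm.get_calibration(name): a dict with "intrinsics" (3x3 intrinsics, pixels), "cam_to_world" (4x4, takes a point from camera to world coordinates). Camera axes: x right, y down, z forward; pixel columns grow to the right and rows downward; lengths in m; the calibration is good to about 2 mm. A picture is of the moment at which its call begins. get_calibration takes no time and is no camera call.
A pose or a line that the arm cannot do raises arm.Unreachable and nothing moves.
- arm.sign_off(): hands the job in, once; it reports no verdict.
Readings, each from a call of its own:
- arm.current_t(): time.
- arm.current_joint_positions(): joint angles.
- arm.current_dq(): joint speeds.
- arm.current_tau(): joint torques, N m.
- arm.current_ee_pos(): TCP position.
- arm.current_tool_rot(): TCP orientation.
- arm.current_force(): force on the tool from outside, world axes, zero at the start.
- arm.current_torque(): the same for the moment, N m.
- arm.current_width(): finger opening in m.
Only numpy, scipy, OpenCV 4.12 (cv2) and the standard library are available. Lean on these libraries where they do the work, as an engineer would, in place of code of your own. Each camera call takes 0.05 s, during which the arm holds its last target.

## Working session

There is one attempt and no reset: what is moved stays moved. The work goes in short steps, each a Python script; the robot and the scene stay as the last script left them, time stands still between calls to the robot, and variables do not carry over. Pictures are saved under pics/ and viewed, and the job is handed in when it is done.

```bash
ls; mkdir -p pics; python3 - <<'E'
from rig import arm
import cv2,numpy as np
for n in("top","side"):
    cv2.imwrite(f"pics/{n}0.png",arm.snapshot(n)[:,:,::-1])
    c=arm.get_calibration(n);print(n,np.round(c["intrinsics"],1).tolist(),np.round(c["cam_to_world"],3).tolist())
print(arm.grip_depth,arm.current_t(),arm.current_tool_rot())
E
```

```text
pics
top [[593.6, 0.0, 326.2], [0.0, 593.6, 232.3], [0.0, 0.0, 1.0]] [[-0.002, -0.998, 0.065, 0.457], [-1.0, 0.002, -0.006, -0.002], [0.005, -0.065, -0.998, 1.103], [0.0, 0.0, 0.0, 1.0]]
side [[505.3, 0.0, 315.7], [0.0, 505.3, 243.6], [0.0, 0.0, 1.0]] [[0.902, -0.318, 0.293, 0.333], [-0.432, -0.67, 0.604, -0.392], [0.004, -0.671, -0.742, 0.613], [0.0, 0.0, 0.0, 1.0]]
0.0188 0.1 [[-9.41471836e-01  3.37091351e-01 -4.51661572e-04]
 [ 3.37091638e-01  9.41471347e-01 -9.64687955e-04]
 [ 1.00038463e-04 -1.06047788e-03 -9.99999433e-01]]
```

View pics/top0.png

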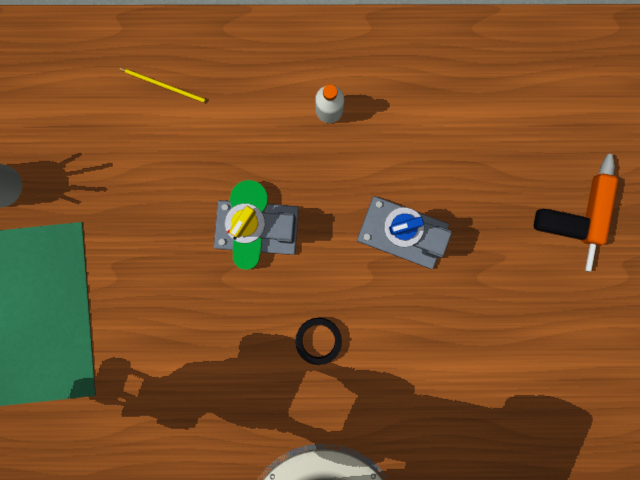

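View pics/side0.png

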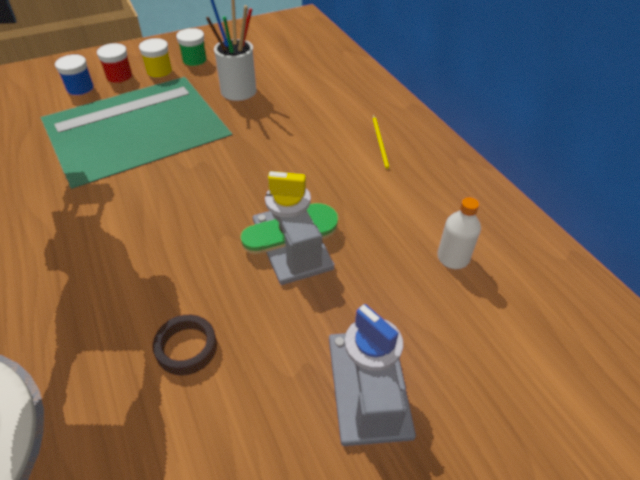

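The yellow knob is at about (243,223) in the top view and (287,187) in the side view. The clamp's column is on its right (-y). The blue knob is at (405,228). I'll zoom in next.

```bash
cat > h.py <<'E'
import numpy as np,cv2
def ray(c,uv):
    K=c["intrinsics"];T=np.array(c["cam_to_world"])
    d=T[:3,:3]@np.linalg.solve(K,np.array([uv[0],uv[1],1.]));return T[:3,3],d
def onz(c,uv,z):
    o,d=ray(c,uv);return o+d*(z-o[2])/d[2]
def proj(c,p):
    T=np.linalg.inv(np.array(c["cam_to_world"]));q=T[:3,:3]@np.array(p)+T[:3,3];q=c["intrinsics"]@q;return q[:2]/q[2]
E
python3 - <<'E'
import cv2
a=cv2.imread("pics/top0.png")[170:280,200:310];b=cv2.imread("pics/side0.png")[160:290,230:350]
a=cv2.resize(a,(400,400),interpolation=cv2.INTER_CUBIC);b=cv2.resize(b,(400,433),interpolation=cv2.INTER_CUBIC)[:400]
cv2.imwrite("pics/z0.png",cv2.hconcat([a,b]))
E
```

```text
(no output)
```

View pics/z0.png

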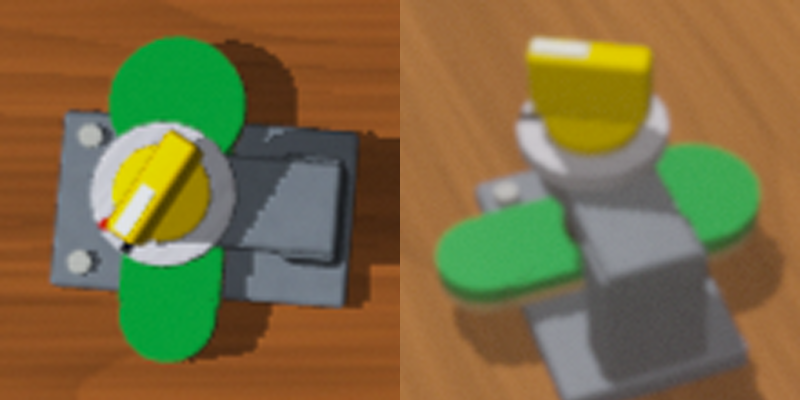

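```bash
python3 - <<'E'
from rig import arm
from h import *
c=arm.get_calibration("top");s=arm.get_calibration("side")
im=cv2.imread("pics/top0.png");hsv=cv2.cvtColor(im,cv2.COLOR_BGR2HSV).astype(int)
roi=np.zeros(im.shape[:2],bool);roi[198:242,222:268]=1
H,S,V=hsv[...,0],hsv[...,1],hsv[...,2]
y=roi&(abs(H-27)<6)&(S>120)
print(np.percentile(V[y],[5,25,50,75,95]))
top=y&(V>205)
yy,xx=np.mgrid[:480,:640]
wh=roi&(S<60)&(V>200)
# white line: component near (237,229)
n,l,st,ce=cv2.connectedComponentsWithStats(wh.astype(np.uint8));print(st.tolist(),ce.round(1).tolist())
sub=im[198:242,222:268]
m=top.copy()
n,l2=cv2.connectedComponents(top.astype(np.uint8))[:2]
vis=np.zeros_like(im);vis[top]=(0,255,255);vis[wh]=(255,255,255)
cv2.imwrite("pics/m0.png",cv2.resize(np.hstack([sub,vis[198:242,222:268]]),None,fx=8,fy=8,interpolation=cv2.INTER_NEAREST))
# plate edges
for e in [((68,113),(357,132)),((52,283),(345,305))]:
    p=[onz(c,(200+q[0]*110/400,170+q[1]*110/400),0.01) for q in e]; d=p[0]-p[1];print("arm dir out deg",np.degrees(np.arctan2(d[1],d[0])))
E
```

```text
[ 82. 143. 170. 225. 226.]
[[0, 0, 640, 480, 306902], [225, 204, 29, 27, 163], [232, 221, 10, 14, 59], [229, 234, 4, 3, 4], [237, 237, 20, 5, 72]] [[319.6, 239.5], [233.2, 214.5], [236.4, 227.4], [230.5, 235.2], [245.8, 238.9]]
arm dir out deg 86.143112119253
arm dir out deg 85.6053965229014
```

View pics/m0.png

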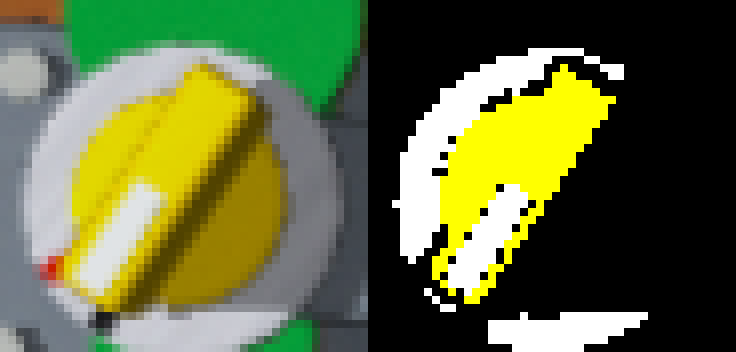

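```bash
python3 - <<'E'
from rig import arm
from h import *
c=arm.get_calibration("top");s=arm.get_calibration("side")
q=np.array([(200,62),(258,95),(110,308),(62,272)])/8+[222,198]-.5*0
P=np.array([onz(c,k-.5,0.138) for k in q]);print(P.round(4));cen=P.mean(0)
d=P[[2,3]].mean(0)-P[[0,1]].mean(0);print("cen",cen,"len",np.linalg.norm(d),"white dir",np.degrees(np.arctan2(d[1],d[0])))
im=cv2.imread("pics/top0.png");hsv=cv2.cvtColor(im,cv2.COLOR_BGR2HSV)
wh=((hsv[...,1]<60)&(hsv[...,2]>190)).astype(np.uint8)
n,l,st,ce=cv2.connectedComponentsWithStats(wh);k=l[227,236]
pts=np.argwhere(l==k)[:,::-1]
W=np.array([onz(c,p,0.138)[:2] for p in pts]);u=np.linalg.svd(W-W.mean(0))[2][0];print("white line",W.mean(0),np.degrees(np.arctan2(u[1],u[0])), np.ptp((W-W.mean(0))@u))
v=W.mean(0)-cen[:2];print(np.degrees(np.arctan2(v[1],v[0])),np.linalg.norm(v))
# side: bar top corners in zoom (scale 3.333, off 230,160)
Q=np.array([(530,40),(652,46),(650,72),(528,60)],float);Q[:,0]-=400;Q=Q*0.3+[230,160]
S=np.array([onz(s,k-.5,0.138) for k in Q]);print("side",S.round(4),S.mean(0));print("proj cen in side",proj(s,cen))
dd=S[[0,3]].mean(0)-S[[1,2]].mean(0);print(np.degrees(np.arctan2(dd[1],dd[0])),np.linalg.norm(dd))
# collar ring centre from top: extents
g=np.array([(24+340)/2,(45+352)/2])/8+[222,198]-.5
print("collar",onz(c,g,0.1))
for nm,p in(("red",(48,268)),("black",(100,320))):
    x=onz(c,np.array(p)/8+[222,198]-.5,0.1)[:2]-cen[:2];print(nm,np.degrees(np.arctan2(x[1],x[0])),np.linalg.norm(x))
E
```

```text
[[0.5645 0.1223 0.138 ]
 [0.5578 0.1105 0.138 ]
 [0.5143 0.1403 0.138 ]
 [0.5216 0.1501 0.138 ]]
cen [0.5395435  0.13079161 0.138     ] len 0.05193239879913427 white dir 146.31251679264824
white line [0.5284304  0.13838789] 147.36519141972735 0.023432387390031718
145.6457397156927 0.013461216097309771
side [[0.5193 0.1516 0.138 ]
 [0.5657 0.1251 0.138 ]
 [0.5577 0.1099 0.138 ]
 [0.5135 0.1396 0.138 ]] [0.53907137 0.13155016 0.138     ]
proj cen in side [286.96602544 176.04051688]
148.2575295330278 0.05330439976609472
collar [0.53970952 0.13085174 0.1       ]
red 117.21033919532196 0.03180574796715165
black 146.07748772946462 0.03082701132641696
```

Both views agree: the axis is at (0.5393, 0.131), the white half points to 146.5°, and the clamp arm points outward at 86°. That makes the turn about 60.5° (1.06 rad), which is inside the allowed 0.85–1.4. Next I'll approach and grip.

```bash
cat >> h.py <<'E'
def R(deg):
    a=np.radians(deg);x=np.array([np.cos(a),np.sin(a),0]);z=np.array([0,0,-1.]);return np.column_stack([x,np.cross(z,x),z])
C=np.array([0.5393,0.1311])
E
python3 - <<'E'
from rig import arm
from h import *
arm.move_to([*C,0.20],R(146.5));print(arm.current_t(),arm.current_joint_positions(),arm.current_width())
print(arm.solve_ik([*C,0.11],R(146.5)),arm.solve_ik([*C,0.11],R(86)))
arm.move_l([*C,0.110],feed=0.1);print(arm.current_ee_pos(),arm.current_force(),arm.current_t())
for n in("top","side"): cv2.imwrite(f"pics/{n}1.png",arm.snapshot(n)[100:400,150:550,::-1])
cv2.imwrite("pics/b1.png",cv2.hconcat([cv2.imread("pics/top1.png"),cv2.imread("pics/side1.png")]))
E
```

```text
2.125 [ 7.57675934e+00  2.34944812e+01  8.81277505e+01  7.81879221e-03
  6.83783163e+01 -4.89830581e+01] 0.09117231090870857
[ 7.49850954e+00  2.98889112e+01  9.38088269e+01 -2.54444375e-14
  5.63022618e+01 -4.90014905e+01] [ 7.49850954e+00  2.98889112e+01  9.38088269e+01 -2.54444375e-14
  5.63022618e+01  1.14985095e+01]
[0.53967824 0.13119421 0.11053326] [-0.17128945 -1.06219477 -0.44164088] 3.175
```

View pics/b1.png

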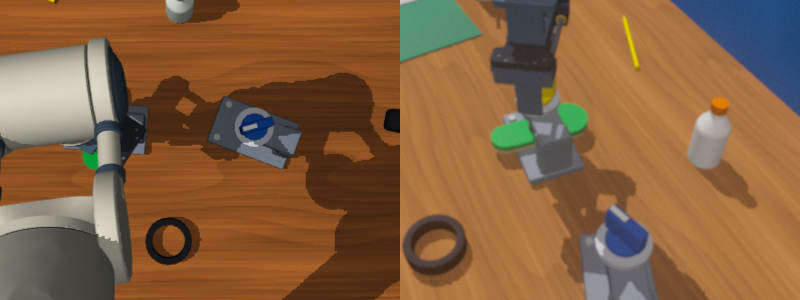

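The gripper is over the yellow knob with nothing touching, and the knob is visible between the fingers at about (545,90) in the right half. Now I'll grip and turn in steps, watching the torque.

```bash
python3 - <<'E'
from rig import arm
from h import *
arm.grip(0.008)
print("w",arm.current_width(),"F",arm.current_force().round(1),"M",arm.current_torque().round(3),arm.current_t())
q=np.array(arm.solve_ik([*C,0.11],R(146.5)))
for a in np.r_[np.arange(6,58,6),60.5]:
    q2=q.copy();q2[5]+=a;arm.move_joints(q2)
    r=arm.current_tool_rot();print(a,np.degrees(np.arctan2(r[1,0],r[0,0])).round(1),"M",np.round(arm.current_torque(),3),"F",np.round(arm.current_force(),1),"w",round(arm.current_width(),4),round(arm.current_t(),2))
    if np.abs(arm.current_force()).max()>60: print("stop");break
E
```

```text
w 0.01624595793439828 F [ 3.1  6.6 -2.5] M [ 1.215 -0.482  0.04 ] 4.4083
6.0 140.4 M [ 1.346 -0.492 -0.027] F [ 2.5  7.5 -1.9] w 0.0157 4.66
12.0 134.4 M [ 1.561 -0.596  0.013] F [ 4.2  8.4 -3.7] w 0.016 4.91
18.0 128.4 M [ 1.686 -0.679  0.039] F [ 3.   9.  -2.5] w 0.0158 5.16
24.0 122.4 M [ 1.817 -0.716 -0.03 ] F [ 4.7  9.1 -3.5] w 0.0161 5.41
30.0 116.4 M [ 1.896 -0.839 -0.008] F [ 4.9 10.3 -4.7] w 0.016 5.66
36.0 110.4 M [ 2.032 -0.86  -0.03 ] F [ 5.6 11.4 -3.4] w 0.0161 5.91
42.0 104.4 M [ 1.925 -0.997  0.028] F [ 6.6 10.7 -4.1] w 0.016 6.16
48.0 98.4 M [ 1.680e+00 -1.095e+00 -1.000e-03] F [ 6.6  9.9 -4.8] w 0.0156 6.41
54.0 92.4 M [ 2.093 -1.233 -0.019] F [ 7.4 11.5 -6.4] w 0.0154 6.66
60.5 85.9 M [ 2.152 -1.465 -0.073] F [ 8.9 12.  -6.6] w 0.0159 6.91
```

The width stayed at 16 mm, so the bar followed, but the moment reading doesn't show a clear click. I'll release, back off and look.

```bash
python3 - <<'E'
from rig import arm
from h import *
arm.grip(0.09);print(arm.current_width(),arm.current_force())
arm.move_l([*C,0.22],feed=0.15)
arm.move_joints([64.83,28.281,77.091,0,74.628,-5.472])
a=arm.snapshot("top");b=arm.snapshot("side");print(arm.current_t(),arm.current_force())
cv2.imwrite("pics/top2.png",a[:,:,::-1]);cv2.imwrite("pics/side2.png",b[:,:,::-1])
A=cv2.resize(a[198:248,215:265,::-1],(400,400),interpolation=cv2.INTER_NEAREST)
B=cv2.resize(b[160:220,257:317,::-1],(400,400),interpolation=cv2.INTER_CUBIC)
cv2.imwrite("pics/z2.png",cv2.hconcat([A,B]))
E
```

```text
0.09020494799980507 [ 0.33859675  1.12397735 -0.2834901 ]
11.1 [ 0.01103882 -0.17611039 -0.66279325]
```

View pics/z2.png

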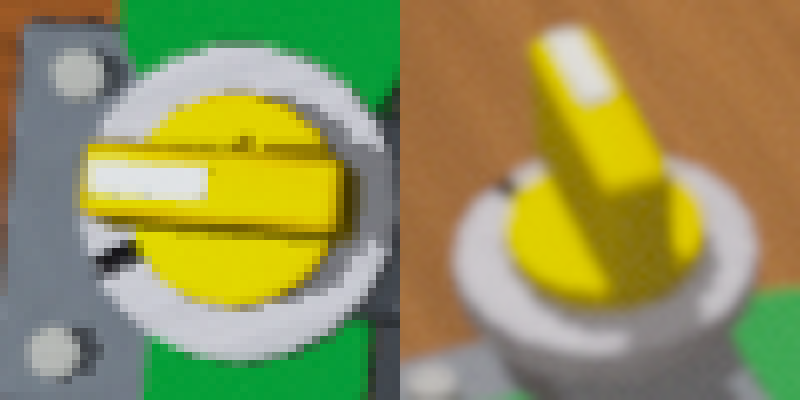

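The bar is now parallel to the clamp's arm with the white half away from the column. The black mark, at about (115,258), shows about one clutch step behind it, and the red mark is hidden under the bar. I'll put numbers on this.

```bash
python3 - <<'E'
from rig import arm
from h import *
c=arm.get_calibration("top");f=lambda p,z:onz(c,np.array(p)/8+[215,198]-.5,z)[:2]
ang=lambda v:np.degrees(np.arctan2(v[1],v[0]))
q=[f(p,.138) for p in((85,147),(83,215),(337,232),(345,160))]
d=(q[0]+q[1]-q[2]-q[3])/2;cen=np.mean(q,0);print("bar",ang(d),np.linalg.norm(d),cen)
cc=f(((80+395)/2,(42+360)/2),.1);print("collar c",cc)
b=f((115,258),.1)
for o in(cen,cc,C): print("black",ang(b-o),np.linalg.norm(b-o),"clutch",np.radians(ang(b-o)-ang(d)))
print("screw turned rad",np.radians(ang(b-C)),"from black 146.1:",np.radians(146.1-ang(b-C)))
# spare knob moved?
t0=cv2.imread("pics/top0.png").astype(int);t1=cv2.imread("pics/top2.png").astype(int)
print("blue diff",abs(t0-t1)[200:260,375:440].max(2).mean())
E
```

```text
bar 86.56387151296747 0.05245471093065274 [0.53864425 0.13100841]
collar c [0.53917848 0.13095383]
black 114.10546980840698 0.02822360607519805 clutch 0.4806915715170775
black 115.04118798568823 0.028495415755053818 clutch 0.4970229345813952
black 115.3879490216862 0.02841493722339414 clutch 0.5030750563771864
screw turned rad 2.013899627551794 from black 146.1: 0.5360264096119214
blue diff 1.3933333333333333
```

```bash
python3 -c "
from rig import arm
print(arm.current_t(),arm.current_dq());arm.sign_off()"
```

```text
11.1 [ 0.08780673  0.07116758 -0.0243151   0.0481684   0.01860885 -0.10683714]
the job is handed in; nothing more can be done
```

I gripped the yellow knob across its bar, turned it 60.5° clockwise, let go, moved the arm back to its start pose and handed the job in at 11.1 s.

**Clutch:** the last top picture puts the bar at 86.6°, against 86° for the clamp's arm, with the white half away from the column. The black collar mark is 0.48–0.50 rad behind the bar, so the clutch sits close to 0.5, in the middle of the 0.25–0.75 window, after one click.

**Screw:** the collar turned about 0.54 rad. The clutch only slips once the screw is home, so I take it as home from that; I did not measure the screw directly.

**Blue knob:** its picture before and after is practically unchanged, so it was not turned.

**Weak or missing checks:** the wrist moment readings did not clearly show the 0.26 N m click, and the red mark was hidden under the bar. The single-click result therefore rests on the pictures.

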